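# Stand each jar in its own coaster

### The job

Put the four jars away: stand each one upright in the wooden coaster whose felt has the colour of the jar's lid (red, black, white, yellow), flat on the felt inside the lip. Keep the jars upright and set them down gently rather than dropping them, and leave the striped mug and the kitchen timer where they are.

Things in the scene. Friction and masses are not known exactly. Their poses are not given: they have to be found in the camera images.
- honey: Honey jar with a red lid, roundish (faceted) body, 58 x 62 wide, 86 high; about 0.25 to 0.5 kg. Origin: centre of its underside; z up along its axis; stands upright on the worktop at the start. Loose.
- pasta_jar: Glass jar with a black lid and grey contents, 60 wide, 85 high; solid for the gripper up to 78 above its foot; about 0.15 to 0.3 kg. Origin: centre of its underside; z up along its axis; stands upright on the worktop at the start. Loose.
- nut_jar: Small glass jar with a white lid and light brown balls inside, 54 wide, 75 high; solid for the gripper up to 68 above its foot; about 0.12 to 0.24 kg. Origin: centre of its underside; z up along its axis; stands upright on the worktop at the start. Loose.
- spice: Slim spice jar with a mustard-yellow cap (a green mark on its top) and a red-green label, 42 in diameter, 106 high; about 0.08 to 0.16 kg. Origin: centre of its underside; z up along its axis; stands upright on the worktop at the start. Loose.
- coaster_red: Round turned coaster of pale wood, a shallow cup fixed to the worktop, with a red felt disc covering its floor: outside diameter 92, height 18, bore 78 wide; the felt's top is 6 above the underside, so the lip rises 12 above it. Origin: centre of its underside, on the worktop; z up.
- coaster_black: Round turned coaster of pale wood, a shallow cup fixed to the worktop, with a black felt disc covering its floor: outside diameter 90, height 18, bore 76 wide; the felt's top is 6 above the underside, so the lip rises 12 above it. Origin: centre of its underside, on the worktop; z up.
- coaster_white: Round turned coaster of pale wood, a shallow cup fixed to the worktop, with a white felt disc covering its floor: outside diameter 84, height 18, bore 70 wide; the felt's top is 6 above the underside, so the lip rises 12 above it. Origin: centre of its underside, on the worktop; z up.
- coaster_yellow: Round turned coaster of pale wood, a shallow cup fixed to the worktop, with a mustard-yellow felt disc covering its floor: outside diameter 72, height 18, bore 58 wide; the felt's top is 6 above the underside, so the lip rises 12 above it. Origin: centre of its underside, on the worktop; z up.
- mug: White mug with grey-beige stripes, a bystander: 82 in diameter, 97 high, 114 long over the handle. Origin: on the worktop under the middle of that length, 16 from the mug's axis; the mug's axis lies at its +y, the handle at its -y side. Loose; must stay.
- timer: White round kitchen timer, a bystander: 65 in diameter, 56 high. Origin: centre of its underside. Loose; must stay.
There are look-alikes about, which are no part of the job. What is shaped like the spice but blue is not meant.

How it is judged:
At the end, for the whole second after the job is handed in: Each jar stands in the coaster whose felt matches its lid (red, black, white, yellow): axes within 13 mm, its underside 3 to 10 mm above the coaster's underside (the felt is at 6 mm), leaning under 0.08 rad, at rest (under 0.02 m/s) (horizontal distance between honey and coaster_red below 0.013 m and z of honey in the frame of coaster_red between 0.003 and 0.01 m and angle between each of honey, pasta_jar, nut_jar, spice's own z axis and vertical below 0.08 rad and linear speed of each of honey, pasta_jar, nut_jar, spice below 0.02 m/s and horizontal distance between pasta_jar and coaster_black below 0.013 m and z of pasta_jar in the frame of coaster_black between 0.003 and 0.01 m and horizontal distance between nut_jar and coaster_white below 0.013 m and z of nut_jar in the frame of coaster_white between 0.003 and 0.01 m and horizontal distance between spice and coaster_yellow below 0.013 m and z of spice in the frame of coaster_yellow between 0.003 and 0.01 m); the robot touches nothing.
It fails at once if a jar tipped over (leaning more than 30 degrees) (angle between any of honey, pasta_jar, nut_jar, spice's own z axis and vertical above 0.52 rad).
It fails at once if a jar dropped (its foot within 30 mm of the worktop at more than 0.5 m/s) ((height (world z) of honey below 0.03 m and linear speed of honey above 0.5 m/s) or (height (world z) of pasta_jar below 0.03 m and linear speed of pasta_jar above 0.5 m/s) or (height (world z) of nut_jar below 0.03 m and linear speed of nut_jar above 0.5 m/s) or (height (world z) of spice below 0.03 m and linear speed of spice above 0.5 m/s)).
It fails at once if the mug or the timer displaced by more than 30 mm or knocked over (distance of any of mug, timer from where it was at the start of the episode above 0.03 m or angle between any of mug, timer's own z axis and vertical above 0.4 rad).
It also fails if it takes over 112 s, if anything falls off the work surface, if the arm or the gripper's body presses on something with over 40 N, if the wrist force passes 120 N, or if a joint passes its speed limit or range.

### The arm

A 7-joint arm with a two-finger parallel gripper is mounted at the origin on a cart in front of the work surface, level with it; the furniture and walls round the work are solid. World frame = base frame: x ahead of the robot, y to its left, z up, the work surface at z = 0. Lengths are in m, angles in rad, forces in N, time in s.
With the tool pointing down it reaches from about 0.4 to 0.85 m from the base axis. Payload 10.4 kg.
Tool frame: the origin (TCP) lies between the finger pads; the fingertips stand 22 mm ahead of it and the grasp point (between the pads) lies 3 mm ahead of it (r.nose_length is the distance from the TCP to the fingertips, in m); z points along the fingers, y is the line along which they close (so a half turn about z gives the same grasp; the last joint's range is limited). The gripper opens to 87 mm and grips with 3 to 60 N. Pads are 19 mm wide; open, the fingers measure 117 mm over their backs; the gripper's body (75 mm by 190 mm) begins 51 mm behind the grasp point.
Start: joints at [1.104, 0.332, -0.065, 1.46, 0.022, 1.35, -0.088], TCP at [0.268, -0.564, 0.245] pointing down, gripper open.
Joint ranges: [-2.6, 2.6], [-0.5, 2.12], [-1.47, 1.34], [0.16, 2.42], [-1.27, 4.41], [0.06, 2.06], [-2.6, 2.6]. Speed limits (rad/s): [2.22, 2.22, 2.79, 2.79, 3.14, 3.14, 3.14].

### API

Orientations are given as a unit quaternion [x, y, z, w].
In Python, from bench import readout, cams, r gives the robot as it stands. The module is installed in compiled form; this text tells all that it offers.
- The arm moves only by the tool step_arm, never from a script. Its argument "deltas" is a list that holds one entry, the list of rows, each a list of 7 numbers: the turn, a rotation vector about the tool's x, y, z in rad, then the shift along the tool's x, y, z in m, then the opening in per cent of the stroke, from 0 (shut) to 100 (fully open). A call has 1 to 20 rows; each row is the pose to reach, as a shift and turn from the pose commanded when the call began, along the tool's axes at that moment; what a row does not reach only later rows make up. A row lasts 1/8 s, in which the tool goes at most 62.5 mm and 10.7 degrees, less where a joint would pass 70% of its speed; a pose out of reach is approached as far as the arm can. A call with a gripper value outside its range is refused whole. The fingers move at their own pace and stop on an object; "squeeze" is the grip in N (left out, the last holds). Time passes only in rows, so rows that repeat a pose let the fingers close. It gives the time, the measured TCP pose, the force, the opening and the grip force at its end, in the units of the state.
- readout.read_state(): the state, without advancing time (a new reading comes with each control period).
- cams.camera(name): name is "scene" or "top"; returns a dict with "img" (420x560x3 uint8, red, green, blue), "fx", "fy", "cx", "cy" (pixels), "origin" and "rotation" of the camera in the world. Camera axes: x right, y up, looking along -z (the intrinsics and any distortion apply to the point x, -y, -z); pixel columns grow to the right and rows downward; lengths in m; the calibration is good to about 2 mm. A picture is of the moment at which its call begins. There is no depth.
- r.close_job(): hands the job in; it is judged then, once.
The state is a dict: "time": time; "joint_positions": joint angles; "joint_vel": joint speeds; "joint_torque": joint torques, N m; "ee_pos": TCP position; "eef_rot": TCP orientation; "ft_force": force on the tool from outside, world axes, zero at the start; "torque": the same for the moment, N m; "width": finger opening in m; "grip_force": force on a finger pad.
Only numpy, scipy, OpenCV 4.12 (cv2) and the standard library are available. Lean on these libraries where they do the work, as an engineer would, in place of code of your own. Each camera call takes 0.05 s, during which the arm holds its last target. There are 200 camera calls.

## Working session

There is one attempt and no reset: what is moved stays moved. The work goes in short steps, Python scripts to look and compute and a tool call to move; the robot and the scene stay as the last step left them, time stands still between calls to the robot, and variables do not carry over. Pictures are saved under pics/ and viewed, at most 14 in all, crops included, and the job is handed in when it is done.

Besides the shell and the picture viewer there is one more tool, called after "Emit:" in YAML: its name, and indented under it one key for each argument. step_arm: Moves the arm, as the interface text tells. Its arguments: {"type":"object","properties":{"deltas":{"type":"array"},"squeeze":{"type":"number"}},"required":["deltas"]}

```bash
mkdir -p pics
python3 - <<'E'
from bench import readout,cams,r
import cv2,json
for n in("scene","top"):
    c=cams.camera(n); cv2.imwrite(f"pics/{n}0.png",c["img"][:,:,::-1])
    print(n,{k:(v.tolist() if hasattr(v,'tolist') else v) for k,v in c.items() if k!="img"})
s=readout.read_state();print(s["time"],s["ee_pos"],s["eef_rot"],s["width"],r.nose_length)
E
```

```text
scene {'fx': 431.6853124370279, 'fy': 431.6853124370279, 'cx': 279.6785817306218, 'cy': 213.2377962792105, 'origin': [0.042935167280890925, 0.6671183280238392, 0.646024932081338], 'rotation': [-0.13370621859681894, 0.45086434415396376, 0.8394350705971481, -0.2723834659642855]}
top {'fx': 435.5880576271591, 'fy': 435.5880576271591, 'cx': 282.2796782761272, 'cy': 210.33081435644795, 'origin': [0.439818927951326, -0.07080730616830605, 1.057278368251497], 'rotation': [0.033582392511171094, -0.02188900986001597, -0.703291322227366, 0.7097706744014274]}
0.1 [ 0.26823035 -0.56417628  0.24383859] [ 9.75475175e-01  2.20108610e-01 -1.72830834e-04 -5.94937660e-04] 0.08715026777439673 0.022
```

View pics/scene0.png

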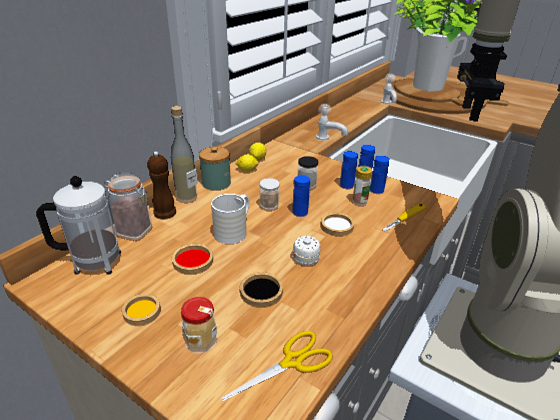

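View pics/top0.png

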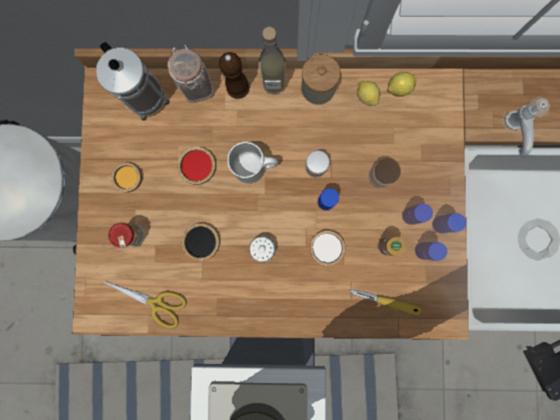

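The scene view shows honey (199,325), nut jar (269,194), pasta jar (308,172), spice (362,188) and the blue look-alikes (301,195), (349,170), (367,158), (381,174).

In the top view:
- **Jars:** honey lid (121,235), nut lid (318,162), pasta lid (386,173), spice cap (394,245).
- **Coasters:** red (197,165), black (201,241), white (327,247), yellow (127,177).
- **Bystanders:** timer (262,249), mug (247,160).

Look-alikes:
- Spice: blue caps at top (329,199), (418,213), (432,252), (450,222).
- Nut and pasta jars: the large pink-filled jar at (188,70), the canister at (320,80) and the white timer at (262,249).
- Yellow coaster: lemons at (369,92) and (401,84).

I choose by lid colour and check in a crop.

```bash
cat > h.py <<'E'
import numpy as np, cv2
from scipy.spatial.transform import Rotation as R
from bench import readout,cams
def ray(c,u,v):
    d=np.array([(u-c["cx"])/c["fx"],-(v-c["cy"])/c["fy"],-1.])
    return np.array(c["origin"]),R.from_quat(c["rotation"]).apply(d)
def cast(c,u,v,z):
    o,d=ray(c,u,v); return o+d*(z-o[2])/d[2]
def proj(c,p):
    q=R.from_quat(c["rotation"]).inv().apply(np.array(p)-c["origin"])
    return c["cx"]-c["fx"]*q[0]/q[2],c["cy"]+c["fy"]*q[1]/q[2]
def blob(c,lo,hi,near,rad):
    h=cv2.cvtColor(c["img"],cv2.COLOR_RGB2HSV)
    m=cv2.inRange(h,np.array(lo),np.array(hi))
    k=np.zeros_like(m);cv2.circle(k,near,rad,255,-1);m&=k
    cs=cv2.findContours(m,cv2.RETR_EXTERNAL,cv2.CHAIN_APPROX_NONE)[0]
    cn=cv2.convexHull(max(cs,key=cv2.contourArea))
    (u,v),w,_=cv2.fitEllipse(cn) if len(cn)>5 else cv2.minAreaRect(cn)
    return u,v,w
def go(p,yaw):
    """shift (tool axes) and turn about z from the present pose to TCP p, tool x axis at angle yaw"""
    s=readout.read_state();T=R.from_quat(s["eef_rot"])
    G=R.from_euler('z',yaw)*R.from_euler('x',np.pi)
    print("t",round(s["time"],2),"turn",(T.inv()*G).as_rotvec().round(3),"shift",T.inv().apply(np.array(p)-s["ee_pos"]).round(4),"pos",s["ee_pos"].round(4))
E
python3 - <<'E'
from h import *
c=cams.camera("top"); s=cams.camera("scene")
red=((0,130,60),(8,255,255));
def ct(n,cam,lo,hi,near,rad,z):
    b=blob(cam,lo,hi,near,rad);p=cast(cam,b[0],b[1],z)
    print(n,np.round(b[:2],1),np.round(b[2],1),p.round(4),"r",round(float(np.hypot(*p[:2])),3))
for nm,cam,P in(("top",c,dict(cr=(197,165),cb=(201,241),cw=(327,247),cy=(127,177),h=(121,235),p=(386,173),n=(318,162),s=(394,245))),("scene",s,dict(cr=(193,259),cb=(261,290),cw=(338,225),cy=(141,310),h=(197,308),p=(308,161),n=(269,184),s=(364,171)))):
    print(nm)
    for k in P:
        u,v=P[k];print(k,cv2.cvtColor(cam["img"],cv2.COLOR_RGB2HSV)[v,u],end=' ')
    print()
    ct("c_red",cam,*red,P["cr"],22,.006)
    ct("c_black",cam,(0,0,0),(180,255,45),P["cb"],22,.006)
    ct("c_white",cam,(0,0,150),(180,60,255),P["cw"],22,.006)
    ct("c_yel",cam,(20,190,150),(30,255,255),P["cy"],18,.006)
    ct("honey",cam,*red,P["h"],16,.086)
    ct("pasta",cam,(0,0,0),(180,255,90),P["p"],18,.085)
    ct("nut",cam,(0,0,130),(180,50,255),P["n"],14,.075)
    ct("spice",cam,(15,90,60),(85,255,255),P["s"],11,.106)
im=c["img"][:,:,::-1]
a=cv2.resize(im[130:280,290:470],None,fx=3,fy=3);b=cv2.resize(im[195:275,85:165],None,fx=3,fy=3)
a=np.hstack([a,np.vstack([b,np.zeros((450-240,240,3),np.uint8)])])
cv2.imwrite("pics/crop.png",a)
for q in((329,199),(418,213),(432,252),(450,222)):print("blue approx",cast(c,*q,.09).round(3))
E
```

```text
top
cr [  0 190 177] cb [90 12 42] cw [ 17   8 231] cy [ 19 170 210] h [  3 123 160] p [12 84 85] n [ 96   6 209] s [ 64  57 144] 
c_red [196.2 165.2] [30.2 31.3] [0.6315 0.1588 0.006 ] r 0.651
c_black [199.6 241.7] [28.5 29.3] [0.4448 0.1459 0.006 ] r 0.468
c_white [326.6 247.5] [29.1 29.4] [ 0.4338 -0.1603  0.006 ] r 0.463Traceback (most recent call last):
  File "<stdin>", line 15, in <module>
  File "<stdin>", line 5, in ct
  File "h.py", line 17, in blob
    cn=cv2.convexHull(max(cs,key=cv2.contourArea))
                      ~~~^^^^^^^^^^^^^^^^^^^^^^^^
ValueError: max() iterable argument is empty
```

```bash
cat > m.py <<'E'
from h import *
c=cams.camera("top"); s=cams.camera("scene")
red=((0,110,60),(8,255,255))
def ct(n,cam,lo,hi,near,rad,z):
    try:
        b=blob(cam,lo,hi,near,rad);p=cast(cam,b[0],b[1],z)
        print(n,np.round(b[:2],1),np.round(b[2],1),p.round(4),"r",round(float(np.hypot(*p[:2])),3))
    except Exception as e: print(n,"none")
for nm,cam,P in(("top",c,dict(cr=(197,165),cb=(201,241),cw=(327,247),cy=(127,177),h=(121,235),p=(386,173),n=(318,162),s=(394,245))),("scene",s,dict(cr=(193,259),cb=(261,290),cw=(338,225),cy=(141,310),h=(197,308),p=(308,161),n=(269,184),s=(364,171)))):
    H=cv2.cvtColor(cam["img"],cv2.COLOR_RGB2HSV)
    print(nm,{k:H[v,u].tolist() for k,(u,v) in P.items()})
    ct("c_red",cam,*red,P["cr"],22,.006)
    ct("c_black",cam,(0,0,0),(180,255,60),P["cb"],20,.006)
    ct("c_white",cam,(0,0,150),(180,60,255),P["cw"],22,.006)
    ct("c_yel",cam,(16,150,195),(30,255,255),P["cy"],13,.006)
    ct("honey",cam,*red,P["h"],16,.086)
    ct("pasta",cam,(0,0,0),(180,255,100),P["p"],16,.085)
    ct("nut",cam,(0,0,130),(180,50,255),P["n"],14,.075)
    ct("spice",cam,(20,50,60),(85,255,255),P["s"],11,.106)
E
python3 - <<'E'
from m import *
im=c["img"][:,:,::-1]
a=cv2.resize(im[130:280,290:470],None,fx=3,fy=3);b=cv2.resize(im[150:260,85:165],None,fx=3,fy=3)
a=np.hstack([a,np.vstack([b,np.zeros((120,240,3),np.uint8)])])
cv2.imwrite("pics/crop.png",a)
for q in((329,199),(418,213),(432,252),(450,222)):print("blue approx",cast(c,*q,.09).round(3))
E
```

```text
top {'cr': [0, 192, 177], 'cb': [60, 6, 42], 'cw': [13, 8, 231], 'cy': [19, 168, 210], 'h': [3, 124, 161], 'p': [12, 84, 85], 'n': [102, 6, 209], 's': [64, 59, 146]}
c_red [196.3 165.3] [30.3 31.4] [0.6313 0.1588 0.006 ] r 0.651
c_black [199.7 241.7] [29.3 30.1] [0.4447 0.1457 0.006 ] r 0.468
c_white [326.6 247.4] [29.2 29.3] [ 0.434  -0.1604  0.006 ] r 0.463
c_yel [126.5 176.8] [20.4 20.5] [0.6016 0.3296 0.006 ] r 0.686
honey [120.3 234.6] [24.1 25.5] [0.4585 0.3081 0.086 ] r 0.552
pasta [386.4 170.4] [25.5 25.9] [ 0.6082 -0.2875  0.085 ] r 0.673
nut [317.4 161.5] [23.  23.2] [ 0.6292 -0.133   0.075 ] r 0.643
spice [395.5 245.1] [10.8 13.1] [ 0.441  -0.3009  0.106 ] r 0.534
scene {'cr': [0, 255, 227], 'cb': [160, 128, 6], 'cw': [105, 4, 253], 'cy': [23, 255, 246], 'h': [0, 207, 200], 'p': [115, 36, 43], 'n': [110, 6, 239], 's': [35, 151, 137]}
c_red [192.5 257.8] [18.2 33.4] [0.6361 0.1518 0.006 ] r 0.654
c_black [261.3 288.4] [20.3 34.6] [0.4491 0.1373 0.006 ] r 0.47
c_white [337.1 223.1] [12.4 26.3] [ 0.4375 -0.1703  0.006 ] r 0.469
c_yel [140.8 309. ] [17.2 27.2] [0.6054 0.3255 0.006 ] r 0.687
honey [197.3 309.8] [27. 32.] [0.4555 0.3117 0.086 ] r 0.552
pasta [307.8 161.9] [12.1 19.4] [ 0.6032 -0.2827  0.085 ] r 0.666
nut [269.  185.5] [16.4 20.1] [ 0.6219 -0.123   0.075 ] r 0.634
spice [363.7 172.8] [13.7 16.8] [ 0.4319 -0.2843  0.106 ] r 0.517
blue approx [ 0.542 -0.158  0.09 ]
blue approx [ 0.512 -0.355  0.09 ]
blue approx [ 0.427 -0.385  0.09 ]
blue approx [ 0.493 -0.425  0.09 ]
```

View pics/crop.png

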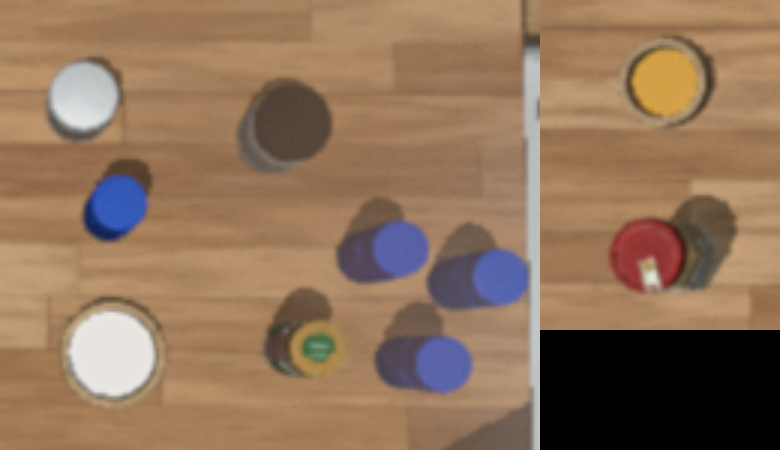

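The crop shows the right jars: white lid (84,96), dark lid (292,121), mustard cap with green mark (317,348) and red lid (648,255). It also shows the yellow felt (667,82). The top-view positions match the scene view once lip and lid-side effects are allowed for.

I'll start with the spice jar.

Run:
```python
from h import *
c=cams.camera("top"); s=cams.camera("scene")
print("mug",cast(c,247,161,.097),"timer",cast(c,262,249,.05),"press foot",cast(s,107,270,0),cast(s,80,272,0),cast(c,145,118,0),"handle",cast(c,273,162,.06))
go([.438,-.301,.20],np.radians(115));
```

```text
mug [0.62515303 0.02538205 0.097     ] timer [ 0.42912803 -0.00786352  0.05      ] press foot [0.76254592 0.28975849 0.        ] [0.8040495  0.32889745 0.        ] [ 7.50504783e-01  2.91127150e-01 -2.22044605e-16] handle [ 0.63035111 -0.03130253  0.06      ]
t 0.4 turn [-0.    -0.    -1.563] shift [ 0.2663 -0.165   0.0445] pos [ 0.2684 -0.5644  0.2445]
```

Emit:
step_arm:
  deltas:
    - [[0,0,-0.15,0.027,-0.016,0,70],[0,0,-0.3,0.053,-0.033,0,70],[0,0,-0.45,0.08,-0.05,0,70],[0,0,-0.6,0.107,-0.066,0,70],[0,0,-0.75,0.133,-0.082,0,70],[0,0,-0.9,0.16,-0.1,0,70],[0,0,-1.05,0.187,-0.115,0,70],[0,0,-1.2,0.213,-0.132,0.01,70],[0,0,-1.35,0.24,-0.15,0.02,70],[0,0,-1.5,0.2663,-0.165,0.035,70],[0,0,-1.563,0.2663,-0.165,0.0445,70],[0,0,-1.563,0.2663,-0.165,0.0445,70],[0,0,-1.563,0.2663,-0.165,0.0445,70]]
  squeeze: 15

```text
time: 2.02
ee_pos: [0.4379, -0.3017, 0.2005]
eef_rot: [0.538, 0.843, -0.0, 0.0]
ft_force: [-0.8, -1.4, 0.4]
width: 0.0607
grip_force: 0.0
```

Run:
```python
from h import *
go([.438,-.301,.081],np.radians(115)); print(readout.read_state()["width"],readout.read_state()["joint_positions"])
c=cams.camera("scene");cv2.imwrite("pics/s1.png",c["img"][:,:,::-1])
```

```text
t 2.02 turn [ 0.     0.001 -0.003] shift [0.0007 0.0003 0.1195] pos [ 0.4379 -0.3017  0.2005]
0.06072919650395902 [ 0.89958406  0.18632367 -0.42499428  1.74920679  0.08155832  1.22278959
  0.88686582]
```

View pics/s1.png

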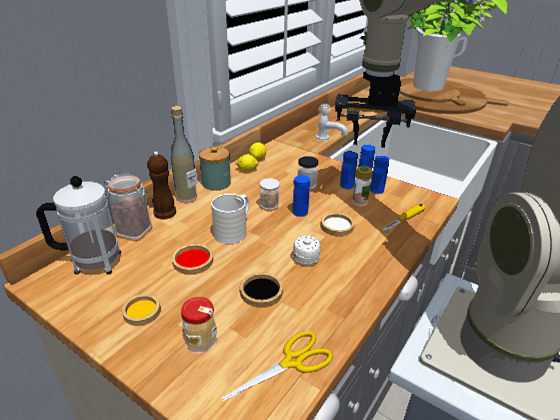

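The gripper hovers above the spice jar, with its fingertips at about (360,142) and (405,140). I'll check that against the projection.

Run:
```python
from h import *
c=cams.camera("scene")
y=np.array([np.cos(np.radians(25)),np.sin(np.radians(25)),0])
p=np.array([.4379,-.3017,.2005])
for q in(p,p+.03*y-[0,0,.022],p-.03*y-[0,0,.022],[.438,-.301,.106],[.438,-.301,0]):print(np.round(proj(c,q),1))
```

```text
[369.5 136.7]
[356.5 143.5]
[380.2 145.8]
[364.5 169.7]
[359.5 203.3]
```

Run:
```python
import cv2
im=cv2.imread("pics/s1.png")[80:220,300:440];cv2.imwrite("pics/s1c.png",cv2.resize(im,None,fx=4,fy=4,interpolation=cv2.INTER_CUBIC))
```

```text
(no output)
```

View pics/s1c.png

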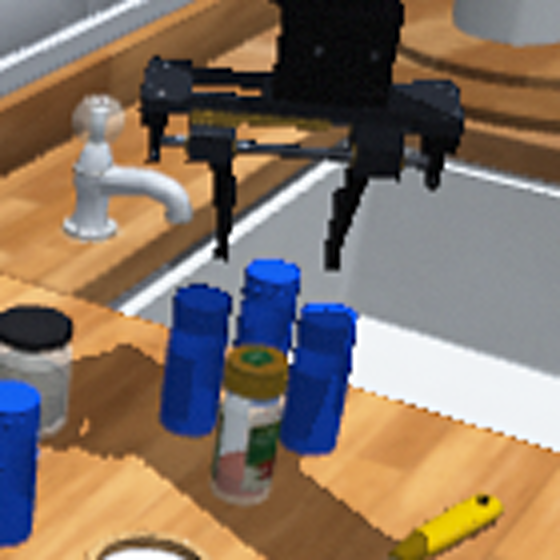

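The fingertips at (355,145) and (383,147) and the cap at (364,170) match the projection, so I descend, grip and lift.

Emit:
step_arm:
  deltas:
    - [[0,0,0,0,0,0.025,70],[0,0,0,0,0,0.05,70],[0,0,0,0,0,0.07,70],[0,0,0,0,0,0.09,70],[0,0,0,0,0,0.105,70],[0,0,0,0,0,0.12,70],[0,0,0,0,0,0.12,70],[0,0,0,0,0,0.12,30],[0,0,0,0,0,0.12,20],[0,0,0,0,0,0.12,10],[0,0,0,0,0,0.12,10],[0,0,0,0,0,0.12,10],[0,0,0,0,0,0.12,10]]
  squeeze: 15

```text
time: 3.75
ee_pos: [0.4384, -0.3013, 0.0805]
eef_rot: [0.537, 0.843, -0.0, 0.0]
ft_force: [-0.1, -0.6, 5.7]
width: 0.0411
grip_force: 15.0
```

Emit:
step_arm:
  deltas:
    - [[0,0,0,0,0,-0.02,10],[0,0,0,0,0,-0.05,10],[0,0,0,0,0,-0.09,10],[0,0,0,0,0,-0.13,10],[0,0,0,0,0,-0.16,10],[0,0,0,0,0,-0.16,10]]

```text
time: 4.5
ee_pos: [0.4387, -0.3015, 0.2418]
eef_rot: [0.537, 0.843, -0.0, 0.002]
ft_force: [0.1, -0.5, -2.5]
width: 0.041
grip_force: 15.0
```

Run:
```python
from h import *
go([.6007,.3273,.24],np.radians(115)); print(readout.read_state()["width"],readout.read_state()["ft_force"])
```

```text
t 4.5 turn [ 0.001  0.003 -0.   ] shift [0.5016 0.4123 0.001 ] pos [ 0.4387 -0.3015  0.2418]
0.04095803261522548 [ 0.13656304 -0.48897032 -2.49919634]
```

Emit:
step_arm:
  deltas:
    - [[0,0,0,0.008,0.006,0,10],[0,0,0,0.023,0.019,0,10],[0,0,0,0.045,0.037,0,10],[0,0,0,0.072,0.06,0,10],[0,0,0,0.105,0.086,0,10],[0,0,0,0.14,0.115,0,10],[0,0,0,0.175,0.144,0,10],[0,0,0,0.21,0.173,0,10],[0,0,0,0.245,0.2,0,10],[0,0,0,0.28,0.23,0,10],[0,0,0,0.315,0.26,0,10],[0,0,0,0.35,0.288,0,10],[0,0,0,0.385,0.316,0,10],[0,0,0,0.42,0.345,0,10],[0,0,0,0.45,0.37,0,10],[0,0,0,0.475,0.39,0,10],[0,0,0,0.492,0.404,0,10],[0,0,0,0.5,0.411,0,10],[0,0,0,0.5016,0.4123,0,10],[0,0,0,0.5016,0.4123,0,10]]

```text
time: 7.0
ee_pos: [0.5999, 0.3271, 0.2399]
eef_rot: [0.538, 0.843, -0.0, 0.0]
ft_force: [0.0, 0.1, -1.8]
width: 0.041
grip_force: 15.0
```

```bash
cat > look.py <<'E'
import sys
from h import *
s=cams.camera("scene")["img"]; t=cams.camera("top")["img"]
u,v,a,b,n=[*map(int,sys.argv[1:5]),sys.argv[5]]
f=lambda i,x,y:cv2.resize(i[max(y-50,0):y+50,max(x-50,0):x+50,::-1],(400,400),interpolation=cv2.INTER_CUBIC)
cv2.imwrite(f"pics/{n}.png",np.hstack([f(s,u,v),f(t,a,b)]))
E
python3 look.py 150 285 127 177 l1
python3 - <<'E'
from h import *
go([.6007,.3273,.0888],np.radians(115)); print(readout.read_state()["width"],[b.round(1) for b in (np.array(proj(cams.camera("scene"),p)) for p in([.6007,.3273,.16],[.6007,.3273,.266]))])
E
```

```text
t 7.1 turn [ 0.     0.001 -0.001] shift [0.0004 0.0007 0.1514] pos [0.6001 0.3267 0.2402]
0.04124098662028621 [array([128. , 249.5]), array([116.7, 198.7])]
```

View pics/l1.png

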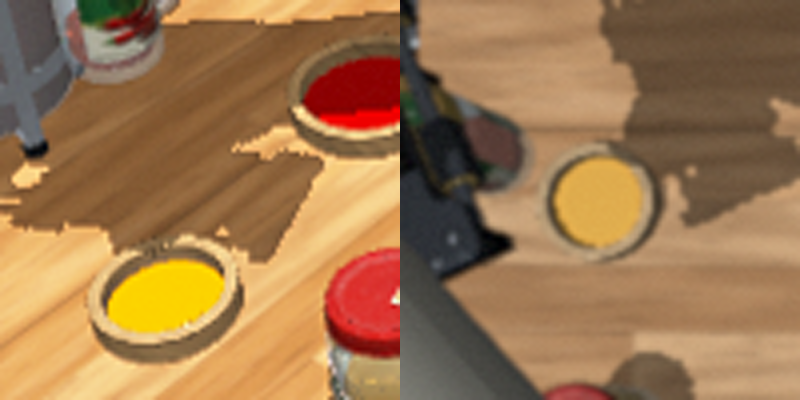

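The scene crop shows the jar's foot at (129,252) against an expected (128,249.5), so it is where it should be above the yellow coaster (139,310). I'll lower it.

Emit:
step_arm:
  deltas:
    - [[0,0,0,0.0004,0.0007,0.02,10],[0,0,0,0.0004,0.0007,0.045,10],[0,0,0,0.0004,0.0007,0.075,10],[0,0,0,0.0004,0.0007,0.1,10],[0,0,0,0.0004,0.0007,0.12,10],[0,0,0,0.0004,0.0007,0.135,10],[0,0,0,0.0004,0.0007,0.145,10],[0,0,0,0.0004,0.0007,0.15,10],[0,0,0,0.0004,0.0007,0.152,10],[0,0,0,0.0004,0.0007,0.1535,10],[0,0,0,0.0004,0.0007,0.1535,10],[0,0,0,0.0004,0.0007,0.1535,10]]

```text
time: 8.7
ee_pos: [0.6005, 0.3284, 0.0868]
eef_rot: [0.537, 0.843, 0.0, 0.0]
ft_force: [-0.5, 0.4, -1.4]
width: 0.0411
grip_force: 15.0
```

Emit:
step_arm:
  deltas:
    - [[0,0,0,0,0,0.001,10],[0,0,0,0,0,0.0015,10],[0,0,0,0,0,0.0015,10]]

```text
time: 9.07
ee_pos: [0.6007, 0.3286, 0.0865]
eef_rot: [0.537, 0.843, 0.0, 0.0]
ft_force: [-2.6, -1.3, 7.8]
width: 0.0406
grip_force: 15.0
```

Contact is felt, so I release and lift.

Emit:
step_arm:
  deltas:
    - [[0,0,0,0,0,0,55],[0,0,0,0,0,0,65],[0,0,0,0,0,0,70],[0,0,0,0,0,0,70],[0,0,0,0,0,-0.02,70],[0,0,0,0,0,-0.06,70],[0,0,0,0,0,-0.11,100],[0,0,0,0,0,-0.13,100],[0,0,0,0,0,-0.13,100]]

```text
time: 10.2
ee_pos: [0.6009, 0.3289, 0.2174]
eef_rot: [0.537, 0.843, 0.001, 0.001]
ft_force: [0.1, 0.3, -1.2]
width: 0.0825
grip_force: 0.0
```

```bash
python3 look.py 150 285 127 190 l2
python3 - <<'E'
from h import *
go([.457,.310,.20],np.radians(115)); print(readout.read_state()["width"])
E
```

```text
t 10.3 turn [-0.001  0.    -0.   ] shift [ 0.0441 -0.1373  0.0143] pos [0.6001 0.328  0.2142]
0.08500983514639449
```

View pics/l2.png

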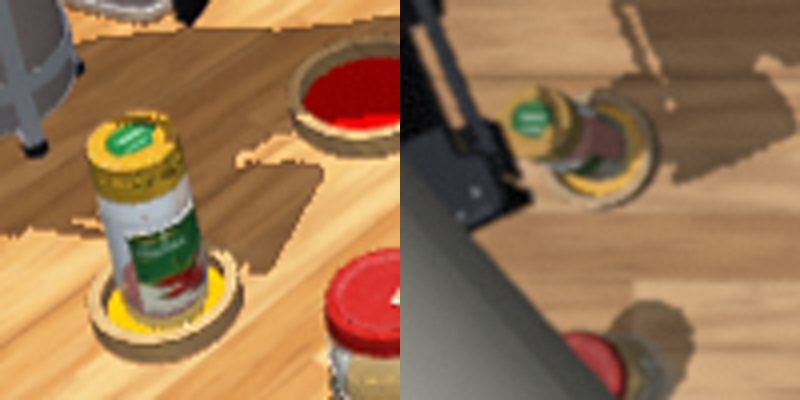

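The spice jar stands upright in the yellow coaster, with its cap at scene (134,273) and its foot on the felt. Honey is next.

Emit:
step_arm:
  deltas:
    - [[0,0,0,0.011,-0.034,0,100],[0,0,0,0.022,-0.068,0,100],[0,0,0,0.033,-0.102,0,100],[0,0,0,0.044,-0.137,0.015,100],[0,0,0,0.044,-0.137,0.045,100],[0,0,0,0.044,-0.137,0.065,100],[0,0,0,0.044,-0.137,0.075,100]]

```text
time: 11.18
ee_pos: [0.4573, 0.3098, 0.1382]
eef_rot: [0.538, 0.843, -0.001, -0.001]
ft_force: [-1.0, -0.1, 0.6]
width: 0.0869
grip_force: 0.0
```

```bash
python3 look.py 197 300 127 230 l3
python3 - <<'E'
from h import *
go([.458,.309,.065],np.radians(115)); print(readout.read_state()["width"])
E
```

```text
t 11.28 turn [-0.002 -0.    -0.001] shift [-0.0013  0.0002  0.0738] pos [0.4574 0.3101 0.1388]
0.08672347714051763
```

View pics/l3.png

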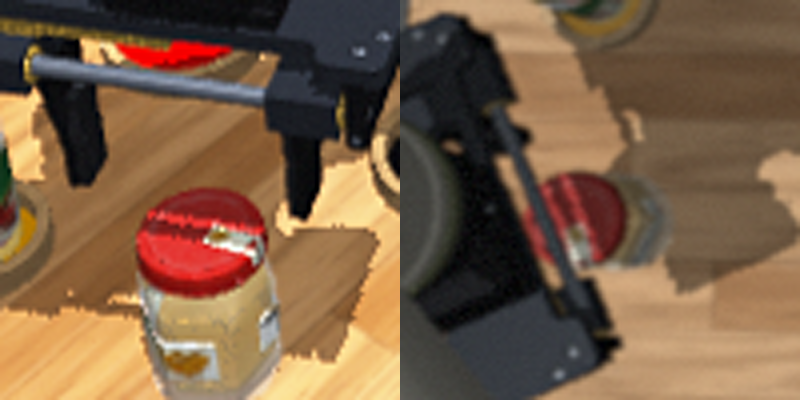

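The fingertips at scene (168,295) and (223,303) straddle the honey lid (197,306). I descend and grip.

Emit:
step_arm:
  deltas:
    - [[0,0,0,-0.001,0,0.02,100],[0,0,0,-0.001,0,0.04,100],[0,0,0,-0.001,0,0.06,100],[0,0,0,-0.001,0,0.074,100],[0,0,0,-0.001,0,0.074,100],[0,0,0,-0.001,0,0.074,75],[0,0,0,-0.001,0,0.074,60],[0,0,0,-0.001,0,0.074,40],[0,0,0,-0.001,0,0.074,40],[0,0,0,-0.001,0,0.074,40]]
  squeeze: 25

```text
time: 12.52
ee_pos: [0.4584, 0.3097, 0.0664]
eef_rot: [0.537, 0.843, 0.0, 0.0]
ft_force: [0.7, 1.2, 2.5]
width: 0.0591
grip_force: 25.0
```

Emit:
step_arm:
  deltas:
    - [[0,0,0,0,0,-0.01,40],[0,0,0,0,0,-0.03,40],[0,0,0,0,0,-0.06,40],[0,0,0,0,0,-0.09,40],[0,0,0,0,0,-0.115,40],[0,0,0,0,0,-0.125,40],[0,0,0,0,0,-0.125,40]]

```text
time: 13.4
ee_pos: [0.4582, 0.3095, 0.1916]
eef_rot: [0.537, 0.843, 0.0, 0.0]
ft_force: [0.1, -0.2, -2.3]
width: 0.0596
grip_force: 25.0
```

```bash
python3 look.py 190 265 127 210 l4
python3 - <<'E'
from h import *
go([.630,.1575,.19],np.radians(115)); s=readout.read_state();print(s["width"],s["ft_force"],s["torque"])
print([np.round(proj(cams.camera("scene"),[.458,.309,z]),1) for z in (.125,.211)])
E
```

```text
t 13.5 turn [-0.001  0.    -0.   ] shift [-2.102e-01  9.220e-02  2.000e-04] pos [0.4577 0.3091 0.1902]
0.05929641098075882 [ 0.16941166  0.50111933 -2.41460954] [ 0.02090052 -0.13725909  0.02435766]
[array([195.4, 291.9]), array([190.6, 252.3])]
```

View pics/l4.png

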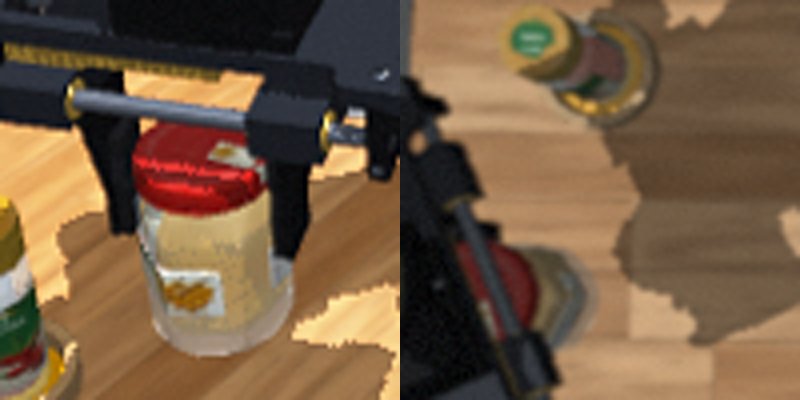

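The honey is held upright. I move above the red coaster and lower.

Emit:
step_arm:
  deltas:
    - [[0,0,0,-0.01,0.004,0,40],[0,0,0,-0.03,0.013,0,40],[0,0,0,-0.06,0.026,0,40],[0,0,0,-0.09,0.039,0,40],[0,0,0,-0.12,0.053,0,40],[0,0,0,-0.15,0.066,0,40],[0,0,0,-0.18,0.079,0,40],[0,0,0,-0.2,0.088,0,40],[0,0,0,-0.21,0.092,0,40],[0,0,0,-0.21,0.092,0.02,40],[0,0,0,-0.21,0.092,0.045,40],[0,0,0,-0.21,0.092,0.07,40],[0,0,0,-0.21,0.092,0.09,40],[0,0,0,-0.21,0.092,0.1,40],[0,0,0,-0.21,0.092,0.1,40]]

```text
time: 15.48
ee_pos: [0.6297, 0.1582, 0.0905]
eef_rot: [0.537, 0.843, -0.0, -0.0]
ft_force: [-0.3, -0.2, -2.1]
width: 0.0593
grip_force: 25.0
```

Run:
```python
from h import *
go([.630,.1575,.0718],np.radians(115)); s=readout.read_state();print(s["width"],s["ft_force"])
```

```text
t 15.47 turn [-0.001 -0.     0.   ] shift [-0.0007 -0.      0.0187] pos [0.6297 0.1582 0.0905]
0.05934990593327199 [-0.29035235 -0.23085122 -2.09373958]
```

Emit:
step_arm:
  deltas:
    - [[0,0,0,0,0,0.008,40],[0,0,0,0,0,0.014,40],[0,0,0,0,0,0.017,40],[0,0,0,0,0,0.0185,40],[0,0,0,0,0,0.0195,40],[0,0,0,0,0,0.02,40],[0,0,0,0,0,0.02,40]]

```text
time: 16.35
ee_pos: [0.6302, 0.158, 0.0725]
eef_rot: [0.537, 0.843, -0.0, 0.0]
ft_force: [-6.1, -2.9, 9.0]
width: 0.0588
grip_force: 25.0
```

Emit:
step_arm:
  deltas:
    - [[0,0,0,0,0,0,75],[0,0,0,0,0,0,85],[0,0,0,0,0,0,95],[0,0,0,0,0,0,95],[0,0,0,0,0,-0.02,95],[0,0,0,0,0,-0.06,95],[0,0,0,0,0,-0.1,95],[0,0,0,0,0,-0.13,95],[0,0,0,0,0,-0.13,95]]

```text
time: 17.48
ee_pos: [0.6314, 0.1588, 0.2054]
eef_rot: [0.537, 0.843, 0.002, 0.002]
ft_force: [-0.3, -0.7, -0.2]
width: 0.0826
grip_force: 0.0
```

```bash
python3 look.py 193 245 197 175 l5
python3 - <<'E'
from h import *
go([.629,-.133,.20],np.radians(45)); print(readout.read_state()["width"])
print(np.round(proj(cams.camera("scene"),[.630,.1575,.092]),1))
E
```

```text
t 17.57 turn [ 1.000e-03 -0.000e+00  1.221e+00] shift [-0.2633 -0.124   0.0018] pos [0.6302 0.158  0.2018]
0.08257930340279189
[189.  229.5]
```

View pics/l5.png

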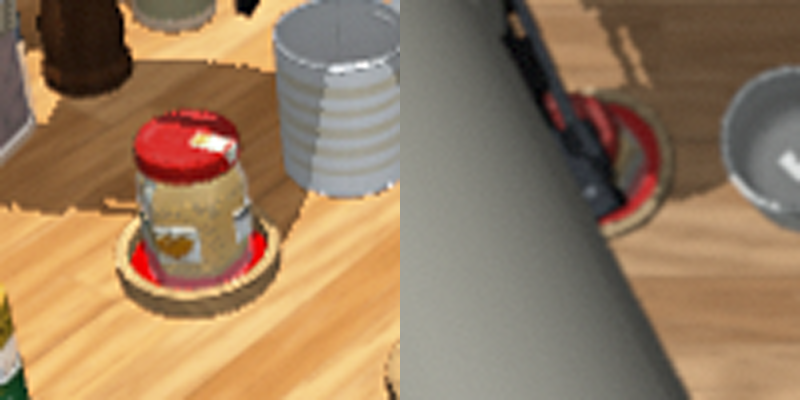

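Honey stands inside the red coaster, with its lid top at scene (190,228) as expected. Next I go above the nut jar.

Emit:
step_arm:
  deltas:
    - [[0,0,0.13,-0.028,-0.013,0,95],[0,0,0.26,-0.056,-0.026,0,95],[0,0,0.4,-0.085,-0.04,0,95],[0,0,0.54,-0.115,-0.055,0,95],[0,0,0.68,-0.146,-0.069,0,95],[0,0,0.82,-0.176,-0.083,0,95],[0,0,0.96,-0.206,-0.097,0,95],[0,0,1.1,-0.236,-0.111,0,95],[0,0,1.221,-0.263,-0.124,0,95],[0,0,1.221,-0.263,-0.124,0.03,95],[0,0,1.221,-0.263,-0.124,0.06,95],[0,0,1.221,-0.263,-0.124,0.07,95],[0,0,1.221,-0.263,-0.124,0.07,95]]

```text
time: 19.25
ee_pos: [0.6285, -0.1326, 0.1305]
eef_rot: [0.924, 0.383, -0.001, -0.0]
ft_force: [0.6, 0.3, -0.5]
width: 0.0827
grip_force: 0.0
```

```bash
python3 look.py 269 180 318 175 l6
python3 - <<'E'
from h import *
go([.629,-.133,.0635],np.radians(45)); print(readout.read_state()["width"])
E
```

```text
t 19.35 turn [ 0.001 -0.001  0.001] shift [-0.0005 -0.0001  0.0687] pos [ 0.6294 -0.1327  0.1322]
0.08272965250636191
```

View pics/l6.png

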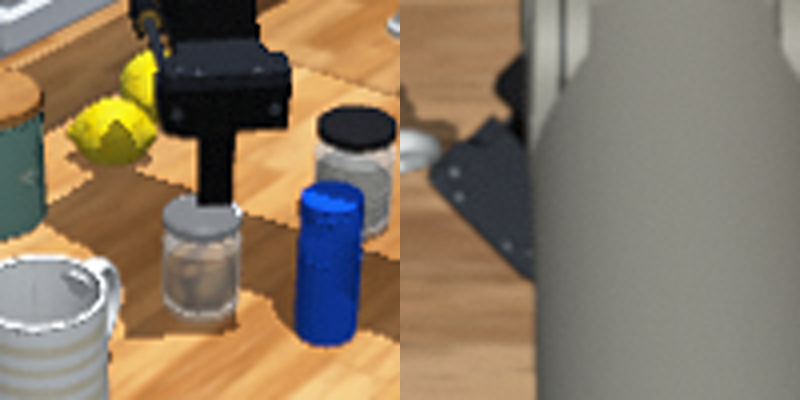

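Run:
```python
from h import *
c=cams.camera("scene")
for p in([.6,-.1035,.110],[.658,-.162,.11],[.629,-.133,.075],[.629,-.133,0]):print(np.round(proj(c,p),1))
```

```text
[271.5 179.2]
[267.  164.2]
[269.1 183.1]
[268.9 206.9]
```

The near fingertip is at (272.8,181) against a projected (271.5,179), and the lid is at (269,183). That is aligned within about 2 mm, so I descend, grip and lift.

Emit:
step_arm:
  deltas:
    - [[0,0,0,0,0,0.02,95],[0,0,0,0,0,0.04,95],[0,0,0,0,0,0.058,95],[0,0,0,0,0,0.069,95],[0,0,0,0,0,0.069,95],[0,0,0,0,0,0.069,70],[0,0,0,0,0,0.069,55],[0,0,0,0,0,0.069,40],[0,0,0,0,0,0.069,40],[0,0,0,0,0,0.069,40]]
  squeeze: 15

```text
time: 20.65
ee_pos: [0.6295, -0.1332, 0.0627]
eef_rot: [0.924, 0.383, 0.001, 0.001]
ft_force: [2.7, -2.0, 2.8]
width: 0.0523
grip_force: 15.0
```

Emit:
step_arm:
  deltas:
    - [[0,0,0,0,0,-0.01,40],[0,0,0,0,0,-0.03,40],[0,0,0,0,0,-0.06,40],[0,0,0,0,0,-0.09,40],[0,0,0,0,0,-0.12,40],[0,0,0,0,0,-0.14,40],[0,0,0,0,0,-0.14,40]]

```text
time: 21.52
ee_pos: [0.6295, -0.1327, 0.204]
eef_rot: [0.924, 0.383, 0.001, 0.001]
ft_force: [0.3, 0.4, -3.0]
width: 0.0527
grip_force: 15.0
```

Run:
```python
from h import *
go([.434,-.160,.21],np.radians(45)); s=readout.read_state();print(s["width"],s["ft_force"])
```

```text
t 21.52 turn [ 0.002 -0.002  0.001] shift [-0.1575 -0.119  -0.0066] pos [ 0.6295 -0.1327  0.204 ]
0.05268559649593156 [ 0.27029156  0.42336906 -3.0079906 ]
```

Emit:
step_arm:
  deltas:
    - [[0,0,0,-0.008,-0.006,0,40],[0,0,0,-0.025,-0.019,0,40],[0,0,0,-0.045,-0.034,0,40],[0,0,0,-0.068,-0.051,0,40],[0,0,0,-0.091,-0.068,0,40],[0,0,0,-0.113,-0.085,0,40],[0,0,0,-0.133,-0.1,0,40],[0,0,0,-0.15,-0.113,0,40],[0,0,0,-0.1575,-0.119,0,40],[0,0,0,-0.1575,-0.119,0.02,40],[0,0,0,-0.1575,-0.119,0.045,40],[0,0,0,-0.1575,-0.119,0.075,40],[0,0,0,-0.1575,-0.119,0.1,40],[0,0,0,-0.1575,-0.119,0.115,40],[0,0,0,-0.1575,-0.119,0.115,40]]

```text
time: 23.4
ee_pos: [0.4327, -0.1598, 0.0862]
eef_rot: [0.924, 0.383, -0.001, -0.001]
ft_force: [0.0, 0.1, -2.3]
width: 0.0524
grip_force: 15.0
```

```bash
python3 look.py 338 205 327 247 l7
python3 - <<'E'
from h import *
go([.434,-.160,.069],np.radians(45)); s=readout.read_state();print(s["width"],s["ft_force"])
print(np.round(proj(cams.camera("scene"),[.434,-.16,.026]),1))
E
```

```text
t 23.5 turn [ 0.001 -0.     0.   ] shift [0.0003 0.     0.0187] pos [ 0.4338 -0.1602  0.0877]
0.05266800019798058 [ 0.0541124   0.4562493  -2.40552141]
[337.1 219. ]
```

View pics/l7.png

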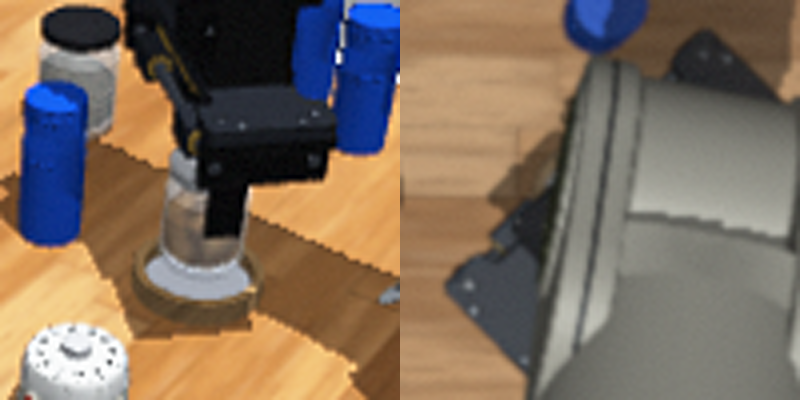

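The nut jar is centred over the white felt, with its foot at about (338,221). I lower to contact.

Emit:
step_arm:
  deltas:
    - [[0,0,0,0,0,0.008,40],[0,0,0,0,0,0.014,40],[0,0,0,0,0,0.017,40],[0,0,0,0,0,0.0185,40],[0,0,0,0,0,0.0195,40],[0,0,0,0,0,0.0195,40]]

```text
time: 24.3
ee_pos: [0.4336, -0.16, 0.0683]
eef_rot: [0.924, 0.383, 0.0, 0.0]
ft_force: [-3.9, 2.5, 7.5]
width: 0.0525
grip_force: 15.0
```

Emit:
step_arm:
  deltas:
    - [[0,0,0,0,0,0,70],[0,0,0,0,0,0,85],[0,0,0,0,0,0,95],[0,0,0,0,0,0,95],[0,0,0,0,0,-0.02,95],[0,0,0,0,0,-0.06,95],[0,0,0,0,0,-0.1,95],[0,0,0,0,0,-0.13,95],[0,0,0,0,0,-0.13,95]]

```text
time: 25.42
ee_pos: [0.4345, -0.1605, 0.1998]
eef_rot: [0.924, 0.383, 0.001, 0.002]
ft_force: [-0.3, 0.0, -0.7]
width: 0.0826
grip_force: 0.0
```

Run:
```python
from h import *
go([.607,-.2885,.19],np.radians(60)); print(readout.read_state()["width"])
```

```text
t 25.43 turn [ 0.004 -0.001 -0.262] shift [0.0314 0.2124 0.0107] pos [ 0.4345 -0.1605  0.1998]
0.0826132342765409
```

Emit:
step_arm:
  deltas:
    - [[0,0,-0.05,0.005,0.034,0,98],[0,0,-0.1,0.01,0.07,0,98],[0,0,-0.15,0.015,0.106,0,98],[0,0,-0.2,0.021,0.142,0,98],[0,0,-0.25,0.026,0.178,0,98],[0,0,-0.262,0.0314,0.2124,0,98],[0,0,-0.262,0.0314,0.2124,0.03,98],[0,0,-0.262,0.0314,0.2124,0.055,98],[0,0,-0.262,0.0314,0.2124,0.06,98],[0,0,-0.262,0.0314,0.2124,0.06,98]]

```text
time: 26.68
ee_pos: [0.6057, -0.2879, 0.1375]
eef_rot: [0.866, 0.5, -0.0, -0.0]
ft_force: [0.3, -0.7, 0.1]
width: 0.0851
grip_force: 0.0
```

```bash
python3 look.py 315 180 340 225 l8
python3 - <<'E'
from h import *
go([.607,-.2885,.067],np.radians(60)); print(readout.read_state()["width"])
c=cams.camera("scene")
y=np.array([.866,-.5,0])*.0425;p=np.array([.607,-.2885,.118])
for q in(p-y,p+y,[.607,-.2885,.085],[.607,-.2885,0]):print(np.round(proj(c,q),1))
E
```

```text
t 26.77 turn [ 0.002 -0.     0.001] shift [0.0001 0.0007 0.0717] pos [ 0.6062 -0.2882  0.1387]
0.08520593105309104
[315.7 156.5]
[301.6 144.3]
[307.8 160.8]
[306.1 186.5]
```

View pics/l8.png

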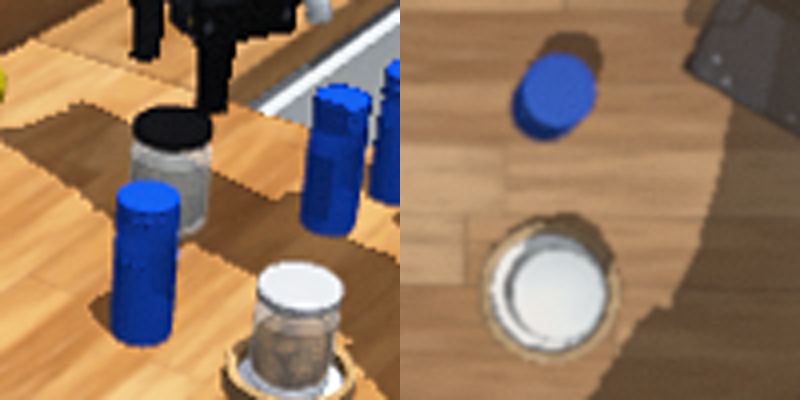

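The nut jar sits in the white coaster. The fingertips at (318,157) and (302,144) straddle the pasta lid (308,162), as projected. I descend, grip and lift.

Emit:
step_arm:
  deltas:
    - [[0,0,0,0,0.0005,0.02,98],[0,0,0,0,0.0005,0.04,98],[0,0,0,0,0.0005,0.06,98],[0,0,0,0,0.0005,0.0715,98],[0,0,0,0,0.0005,0.0715,98],[0,0,0,0,0.0005,0.0715,75],[0,0,0,0,0.0005,0.0715,60],[0,0,0,0,0.0005,0.0715,45],[0,0,0,0,0.0005,0.0715,45],[0,0,0,0,0.0005,0.0715,45]]
  squeeze: 18

```text
time: 28.08
ee_pos: [0.6071, -0.2889, 0.0671]
eef_rot: [0.866, 0.5, 0.001, 0.001]
ft_force: [3.1, -2.4, 5.4]
width: 0.0575
grip_force: 18.0
```

Emit:
step_arm:
  deltas:
    - [[0,0,0,0,0,-0.01,45],[0,0,0,0,0,-0.03,45],[0,0,0,0,0,-0.06,45],[0,0,0,0,0,-0.09,45],[0,0,0,0,0,-0.12,45],[0,0,0,0,0,-0.15,45],[0,0,0,0,0,-0.165,45],[0,0,0,0,0,-0.165,45]]

```text
time: 29.08
ee_pos: [0.6065, -0.2882, 0.2322]
eef_rot: [0.866, 0.5, 0.0, 0.001]
ft_force: [-0.1, 0.4, -2.7]
width: 0.0574
grip_force: 18.0
```

Run:
```python
from h import *
go([.4447,.1445,.23],np.radians(100)); s=readout.read_state();print(s["width"],s["ft_force"])
```

```text
t 29.07 turn [ 0.002  0.    -0.697] shift [ 0.2941 -0.3562  0.0016] pos [ 0.6065 -0.2882  0.2322]
0.05737688802051013 [-0.05555948  0.39125992 -2.68932717]
```

Emit:
step_arm:
  deltas:
    - [[0,0,-0.02,0.005,-0.006,0,45],[0,0,-0.05,0.016,-0.02,0,45],[0,0,-0.09,0.033,-0.04,0,45],[0,0,-0.14,0.053,-0.064,0,45],[0,0,-0.19,0.074,-0.09,0,45],[0,0,-0.24,0.095,-0.115,0,45],[0,0,-0.29,0.116,-0.14,0,45],[0,0,-0.34,0.137,-0.166,0,45],[0,0,-0.39,0.158,-0.191,0,45],[0,0,-0.44,0.179,-0.217,0,45],[0,0,-0.49,0.2,-0.242,0,45],[0,0,-0.54,0.221,-0.268,0,45],[0,0,-0.59,0.242,-0.293,0,45],[0,0,-0.63,0.262,-0.317,0,45],[0,0,-0.66,0.278,-0.337,0,45],[0,0,-0.685,0.289,-0.35,0,45],[0,0,-0.697,0.294,-0.356,0,45],[0,0,-0.697,0.294,-0.356,0,45]]

```text
time: 31.32
ee_pos: [0.4447, 0.1441, 0.231]
eef_rot: [0.643, 0.766, -0.0, 0.0]
ft_force: [0.3, 0.1, -2.9]
width: 0.0575
grip_force: 18.0
```

Emit:
step_arm:
  deltas:
    - [[0,0,0,0,0,0.02,45],[0,0,0,0,0,0.05,45],[0,0,0,0,0,0.08,45],[0,0,0,0,0,0.11,45],[0,0,0,0,0,0.13,45],[0,0,0,0,0,0.137,45],[0,0,0,0,0,0.137,45]]

```text
time: 32.2
ee_pos: [0.4449, 0.1438, 0.0941]
eef_rot: [0.643, 0.766, -0.0, -0.0]
ft_force: [0.3, 0.0, -3.0]
width: 0.0576
grip_force: 18.0
```

Run:
```python
from h import *
go([.4447,.1445,.073],np.radians(100)); s=readout.read_state();print(s["width"],s["ft_force"])
```

```text
t 32.2 turn [-0.    -0.    -0.002] shift [ 0.0007 -0.0001  0.0211] pos [0.4449 0.1438 0.0941]
0.05756703955492713 [ 0.28104054  0.02282557 -2.95938943]
```

Emit:
step_arm:
  deltas:
    - [[0,0,0,0.0005,0,0.009,45],[0,0,0,0.0005,0,0.016,45],[0,0,0,0.0005,0,0.019,45],[0,0,0,0.0005,0,0.0205,45],[0,0,0,0.0005,0,0.0215,45],[0,0,0,0.0005,0,0.0215,45]]

```text
time: 32.95
ee_pos: [0.4446, 0.1449, 0.073]
eef_rot: [0.643, 0.766, -0.0, 0.0]
ft_force: [-2.3, -0.3, 3.9]
width: 0.0578
grip_force: 18.0
```

Contact is felt (+3.9 N), so I release and retreat up and toward the front right for a clear view.

Emit:
step_arm:
  deltas:
    - [[0,0,0,0,0,0,75],[0,0,0,0,0,0,88],[0,0,0,0,0,0,98],[0,0,0,0,0,0,98],[0,0,0,0,0,-0.02,98],[0,0,0,0,0,-0.06,98],[0,0,0,0,0,-0.11,98],[0,0,0,0,0,-0.15,98],[0,0,0,-0.04,0,-0.17,98],[0,0,0,-0.09,0,-0.17,98],[0,0,0,-0.14,0,-0.17,98],[0,0,0,-0.19,0,-0.17,98],[0,0,0,-0.24,0,-0.17,98],[0,0,0,-0.29,0,-0.17,98],[0,0,0,-0.34,0,-0.17,98],[0,0,0,-0.39,0,-0.17,98],[0,0,0,-0.43,0,-0.17,98],[0,0,0,-0.46,0,-0.17,98],[0,0,0,-0.46,0,-0.17,98],[0,0,0,-0.46,0,-0.17,98]]

```text
time: 35.45
ee_pos: [0.5243, -0.3073, 0.2424]
eef_rot: [0.643, 0.766, 0.0, -0.0]
ft_force: [0.2, -0.2, 0.2]
width: 0.0853
grip_force: 0.0
```

Run:
```python
from m import *
J=dict(honey=([.630,.1575],.086),pasta=([.4447,.1445],.085),nut=([.434,-.160],.075),spice=([.6007,.3273],.106))
for k,(p,h) in J.items(): print(k,"expected lid px top",np.round(proj(c,[*p,h+.006]),1),"scene",np.round(proj(s,[*p,h+.006]),1))
def lid(n,lo,hi):
    u,v=map(int,np.round(proj(c,[*J[n][0],J[n][1]+.006])));b=blob(c,lo,hi,(u,v),17);print(n,np.round(b[:2],1),np.round(b[2],1),cast(c,b[0],b[1],J[n][1]+.006).round(4))
lid("honey",(0,80,60),(8,185,255)); lid("pasta",(0,0,0),(180,255,100)); lid("nut",(0,0,130),(180,50,225)); lid("spice",(15,90,60),(85,255,255))
a=cv2.resize(s["img"][150:350,100:380,::-1],(800,571),interpolation=cv2.INTER_CUBIC)
cv2.imwrite("pics/fin.png",a)
```

```text
top {'cr': [1, 169, 160], 'cb': [105, 24, 43], 'cw': [60, 3, 235], 'cy': [6, 95, 86], 'h': [14, 116, 170], 'p': [15, 113, 171], 'n': [15, 116, 174], 's': [14, 110, 102]}
c_red [194.2 163.5] [31.3 36.5] [0.6357 0.164  0.006 ] r 0.657
c_black [198.2 241.3] [30.3 33.8] [0.4457 0.1494 0.006 ] r 0.47
c_white [326.2 247.8] [28.3 29.1] [ 0.433  -0.1594  0.006 ] r 0.461
c_yel [127.2 181.9] [10.6 16. ] [0.589  0.3273 0.006 ] r 0.674
honey none
pasta [398.6 169. ] [ 4.9 19.4] [ 0.6117 -0.3147  0.085 ] r 0.688
nut none
spice none
scene {'cr': [20, 74, 155], 'cb': [30, 5, 108], 'cw': [12, 60, 107], 'cy': [30, 30, 154], 'h': [16, 135, 226], 'p': [14, 155, 117], 'n': [16, 159, 213], 's': [112, 236, 132]}
c_red [202.  258.5] [ 9.7 16.8] [0.617  0.1405 0.006 ] r 0.633
c_black [250.9 290.3] [11.1 16.6] [0.463  0.1548 0.006 ] r 0.488
c_white [337.3 223.8] [10.7 25.9] [ 0.4358 -0.1679  0.006 ] r 0.467
c_yel [131.3 314. ] [12.   4.7] [0.6098 0.3453 0.006 ] r 0.701
honey none
pasta [318. 163.] [0. 0.] [ 0.5766 -0.2945  0.085 ] r 0.647
nut none
spice none
honey expected lid px top [188.7 158.9] scene [189.  229.5]
pasta expected lid px top [192.4 241.5] scene [260.8 260. ]
nut expected lid px top [329.3 247.6] scene [339.3 200.7]
spice expected lid px top [109.6 169.7] scene [132.6 269.9]
honey [190.4 159.9] [25.9 31.3] [0.6277 0.1536 0.092 ]
pasta [194.8 241.5] [28.4 30.9] [0.4447 0.1391 0.091 ]
nut [326.7 248. ] [28.5 29.4] [ 0.4331 -0.1542  0.081 ]
spice [109.9 170. ] [33.4 33.8] [0.6001 0.3267 0.112 ]
```

View pics/fin.png

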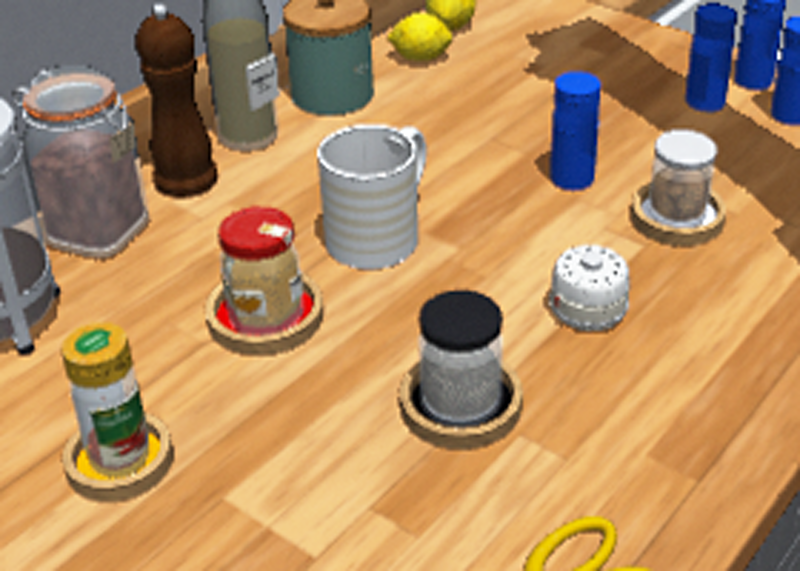

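All four jars stand upright inside their matching coasters. The lid centres in the scene view are honey (190,230), pasta (261,259), nut (340,202) and spice (133,270), each within about 1.5 px of where they should be. The mug and timer have not moved, so I hand in.

```bash
python3 -c "
from bench import r
print(r.close_job())"
```

```text
the job is handed in; nothing more can be done
None
```

All four jars are standing in their matching coasters, the mug and timer were left where they were, and the job was handed in at about 35 s; the hand-in returned no verdict.

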